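# Space the dividers of a dough tray with a spacer block

## Task

Set the three blue dividers of the dough tray to equal gaps with the red spacer block: hold it by its grip, drop its slot over divider 1 and draw that gently towards the black fence until the thick leg is felt to bear lightly on the fence (never hard) and rests there a moment, then lift it out and step on to dividers 2 and 3 in turn, drawing each until the leg just bears on the divider before it without pushing that one out of place. Move the dividers only with the spacer, then stand it upright near the middle of its wooden board and let go; leave the bowl, shaker and scraper alone.

Things in the scene. Friction and masses are not known exactly. Their poses are not given: they have to be found in the camera images.
- tray: Cream dough tray fixed to the bench, 190 x 270 mm outside (tray x, y), side walls 30 mm high, floor 6 mm thick. Origin on the bench near its middle; tray y runs along the row, away from the fence that closes its -y end; z up. Dividers 1, 2, 3 follow along +y; all start too far from the fence, with gaps of 36 mm or more between neighbours.
- fence: Fixed black steel end wall of the tray, 184 mm long (tray x), 14 mm thick, top 50 mm above the bench; same frame as the tray. Unyielding but only lightly fixed: to be touched gently, never pressed with more than about 10 N.
- fence_face (a point): Middle of the top edge of the fence's inner face, 50 mm above the bench, at tray (0, -115) mm; axes as the tray's.
- divider1 (a joint): Joint value: clear gap in m from the fence's inner face to this divider's near (-y) face, growing along tray +y. Blue cross wall, 150 mm long (tray x), 12 mm thick (tray y), top a half-round edge 50 mm above the bench. Slides only along tray y and stays put; its stiff shoes need about 5 N to slide, so a harder push shifts even a divider already set.
- divider2 (a joint): Joint value: clear gap in m from the fence's inner face to this divider's near (-y) face, growing along tray +y. Blue cross wall, 150 mm long (tray x), 12 mm thick (tray y), top a half-round edge 50 mm above the bench. Slides only along tray y and stays put; its stiff shoes need about 5 N to slide, so a harder push shifts even a divider already set.
- divider3 (a joint): Joint value: clear gap in m from the fence's inner face to this divider's near (-y) face, growing along tray +y. Blue cross wall, 150 mm long (tray x), 12 mm thick (tray y), top a half-round edge 50 mm above the bench. Slides only along tray y and stays put; its stiff shoes need about 5 N to slide, so a harder push shifts even a divider already set.
- divider1_top (a point): Point on the top of divider 1, at the middle of its length and thickness, 50 mm above the bench; axes as the tray's.
- divider2_top (a point): Point on the top of divider 2, at the middle of its length and thickness, 50 mm above the bench; axes as the tray's.
- divider3_top (a point): Point on the top of divider 3, at the middle of its length and thickness, 50 mm above the bench; axes as the tray's.
- spacer: Loose red spacer block, 0.22 kg, 78 mm tall with its grip, 50 mm long in x, 54 mm wide in y; origin at the centre of the red block's underside, z up. Seen along x an upside-down U: thick leg y -27 to -7 mm, open slot y -7 to +17 (24 wide, 30 deep), thin lip y +17 to +27; legs z 0 to 30, bridge z 30 to 42. Wooden grip on top: 20 mm thick in y, 44 long in x, z 42 to 78.
- spacer_slot (a point): Middle of the slot's mouth, at spacer (0, 5, 0) mm. In use spacer y lies along tray +y. Lowered over a divider (underside 20 to 25 mm above the bench) and drawn to the fence, the lip pulls the divider till the thick leg meets the part before: gap 20 + 24 - 12 = 32 mm. The grip is bolted firmly through a slotted hole, anywhere within 6 mm of the middle in y, different each time: feel for the contact.
- board: Fixed wooden parking board, 160 x 160 x 12 mm, on which the spacer stands at the start; origin at the centre of its underside.
- bowl: Loose steel mixing bowl, 110 mm across, 50 mm high, beyond the tray; origin at the centre of its underside. To be left alone.
- shaker: Loose glass shaker jar, 60 mm across, 110 mm high, steel cap; origin at the centre of its underside. To be left alone.
- scraper: Loose bench scraper lying flat, steel blade 100 x 110 x 3 mm with a dark wooden handle 22 mm thick; origin at its underside. To be left alone.
Mind the look-alikes: they are no part of the job. Several things have the shape of the spacer; the one meant has the colours described above.

How it is judged:
By the outcome, as a careful person would: the job done as asked, in the order asked, and still so for the second after the job is handed in, with the robot touching nothing.
It also fails if it takes over 72 s, if anything falls off the work surface, if the arm or the gripper's body presses on something with over 40 N, if the wrist force passes 120 N, or if a joint passes its speed limit or range.

## Robot

A 6-joint arm with a two-finger parallel gripper is mounted at the origin on the work surface. World frame = base frame: x ahead of the robot, y to its left, z up, the work surface at z = 0. Lengths are in m, angles in rad, forces in N, time in s.
With the tool pointing down it reaches from about 0.375 to 0.9 m from the base axis. Payload 3.1 kg.
Tool frame: the origin (TCP) lies on the centre line of the jaws, within the pads' length; the fingertips stand 19 mm ahead of it and the grasp point (between the pads) is the TCP; z points along the fingers, y is the line along which they close (so a half turn about z gives the same grasp; the last joint's range is limited). The gripper opens to 85 mm and grips with 20 to 120 N. Pads are 22 mm wide; open, the fingers measure 114 mm over their backs; the gripper's body (76 mm by 85 mm) begins 54 mm behind the grasp point. The pads swing forward as they close: fully open they stand 13 mm farther back than shut.
Start: joints at [-1.294, 0.527, 1.433, -0, 1.181, -0.178], TCP at [0.275, -0.561, 0.25] pointing down, gripper open.
Joint ranges: [-3.08, 3.08], [-0.75, 2.2], [0.22, 2.44], [-1.43, 4.57], [0, 2.65], [-2.85, 2.85]. Speed limits (rad/s): [2.79, 2.79, 3.14, 3.14, 3.14, 3.14].

## Interface

Orientations are given as a unit quaternion [x, y, z, w].
In Python, from station import manip gives the robot as it stands.
- The arm moves only by the tool servo_tool, never from a script. Its argument "rows" is a list that holds one entry, the list of rows, each a list of 7 numbers: the turn, a rotation vector about the tool's x, y, z in degrees, then the shift along the tool's x, y, z in m, then the gripper command: -1 is shut, 1 is fully open, values between are in proportion. In form: [[[wx, wy, wz, tx, ty, tz, jaw], ...]]. A call has 1 to 8 rows; each row shifts and turns the commanded pose from where the row before left it, along the tool's axes as they then stand; what a row does not reach is not made up. A row lasts 1/12 s, in which the tool goes at most 41.7 mm and 7.16 degrees, less where a joint would pass 70% of its speed; a pose out of reach is approached as far as the arm can. A call is refused whole if a number of a shift passes 0.0417 or a number of a turn 7.16, either way. A call with a gripper value outside its range is refused whole. The fingers move at their own pace and stop on an object; "squeeze" is the grip in N (left out, the last holds). Time passes only in rows, so rows that do not move let the fingers close. It gives the time, the measured TCP pose, the force, the opening and the grip force at its end, in the units of the state.
- manip.sense(): the state, without advancing time (a new reading comes with each control period).
- manip.snapshot(name): name is "side" or "top"; returns the picture (420x560x3 uint8, blue, green, red); there is no depth.
- manip.camera_info(name): a dict with "K" (3x3 intrinsics, pixels), "k1" (the pictures are not rectified: a ray, as slopes to the right and down, at radius r is drawn at 1 + k1 r^2 times it, then the intrinsics apply), "camera_from_world" (4x4, takes a point from world to camera coordinates). Camera axes: x right, y down, z forward; pixel columns grow to the right and rows downward; lengths in m; the calibration is good to about 2 mm. A picture is of the moment at which its call begins. camera_info takes no time and is no camera call.
- manip.sign_off(): hands the job in; it is judged then, once.
The state is a dict: "t": time; "q": joint angles; "qd": joint speeds; "tau": joint torques, N m; "tcp_pos": TCP position; "tool_rot": TCP orientation; "force": force on the tool from outside, world axes, zero at the start; "ft_torque": the same for the moment, N m; "finger_gap": opening from 0.0 (shut) to 1.0 (fully open); "gripper_force": force on a finger pad.
Only numpy, scipy, OpenCV 4.12 (cv2) and the standard library are available. Lean on these libraries where they do the work, as an engineer would, in place of code of your own. Each camera call takes 0.05 s, during which the arm holds its last target. There are 200 camera calls.

## Working session

There is one attempt and no reset: what is moved stays moved. The work goes in short steps, Python scripts to look and compute and a tool call to move; the robot and the scene stay as the last step left them, time stands still between calls to the robot, and variables do not carry over. Pictures are saved under pics/ and viewed, at most 10 in all, crops included, and the job is handed in when it is done.

Besides the shell and the picture viewer there is one more tool, called after ">>>" by a JSON object that holds its "op" and its "data", one argument or row to a line. servo_tool: Moves the arm, as the interface text tells. Its arguments: {"type":"object","properties":{"rows":{"type":"array","items":{"type":"array","items":{"type":"array","items":{"type":"number"}}}},"squeeze":{"type":"number"}},"required":["rows"]}

```bash
mkdir -p pics; ls; python3 - <<'E'
from station import manip
import cv2,json,numpy as np
np.set_printoptions(precision=4,suppress=True)
for n in("top","side"):
    cv2.imwrite(f"pics/{n}0.png",manip.snapshot(n)); c=manip.camera_info(n)
    print(n,np.array(c["K"]),c["k1"]);print(np.array(c["camera_from_world"]))
s=manip.sense();print(s)
E
```

```text
pics
top [[530.5892   0.     290.9838]
 [  0.     530.5892 220.4972]
 [  0.       0.       1.    ]] -0.12327554041711307
[[ 0.0115 -0.9997  0.0206  0.0048]
 [-0.9966 -0.0132 -0.081   0.5227]
 [ 0.0813 -0.0196 -0.9965  1.5389]
 [ 0.      0.      0.      1.    ]]
side [[452.3111   0.     280.3017]
 [  0.     452.3111 205.9004]
 [  0.       0.       1.    ]] -0.061551553565808735
[[-0.6905 -0.7231 -0.019   0.3975]
 [-0.3579  0.3644 -0.8597  0.2376]
 [ 0.6286 -0.5868 -0.5104  1.0141]
 [ 0.      0.      0.      1.    ]]
{'t': 0.1, 'q': array([-1.2935,  0.5284,  1.4338, -0.    ,  1.1814, -0.1785]), 'qd': array([-0.001 , -0.0016, -0.0017, -0.0007, -0.0015,  0.0011]), 'tau': array([ -0.0004, -44.3305, -17.8586,  -0.0003,   0.0039,  -0.    ]), 'tcp_pos': array([ 0.275 , -0.5606,  0.2494]), 'tool_rot': array([ 0.9741,  0.2259, -0.0001, -0.001 ]), 'force': array([-0.4104, -0.7113,  0.0322]), 'ft_torque': array([-0.0249, -0.0344,  0.0475]), 'gripper_force': 0.0, 'finger_gap': 0.9972307953712372}
```

View pics/top0.png

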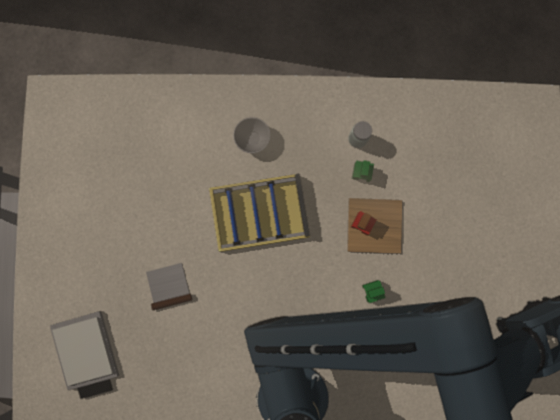

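View pics/side0.png

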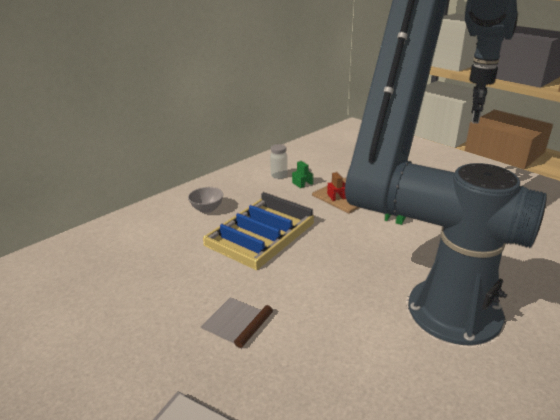

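The top view shows the tray at (260,213), with the dark fence at its right end (about 300,207) and blue dividers at x≈276, 254 and 232. The red spacer stands on the board at (363,223). The spacer-shaped candidates are red (363,223), green (363,170) and green (374,292). Only the red one, with a wooden grip on the board, fits, so I'll confirm it in an enlarged crop.

```bash
python3 - <<'E'
import cv2,numpy as np
a=cv2.imread("pics/top0.png");s=cv2.imread("pics/side0.png")
A=cv2.resize(a[165:265,200:320],None,fx=5,fy=5,interpolation=cv2.INTER_CUBIC)
B=cv2.resize(a[190:262,340:412],(500,500),interpolation=cv2.INTER_CUBIC)
cv2.imwrite("pics/cropA.png",A)
C=cv2.resize(s[160:220,305:365],(400,400),interpolation=cv2.INTER_CUBIC)
B=cv2.resize(B,(400,400));cv2.imwrite("pics/cropB.png",np.hstack([B,C]))
E
```

```text
(no output)
```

View pics/cropA.png

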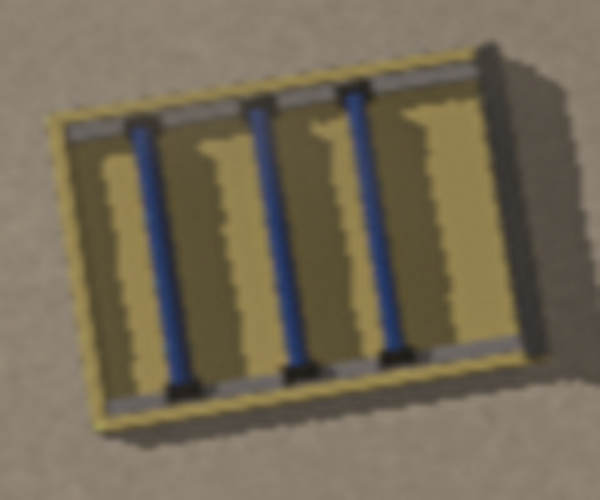

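View pics/cropB.png

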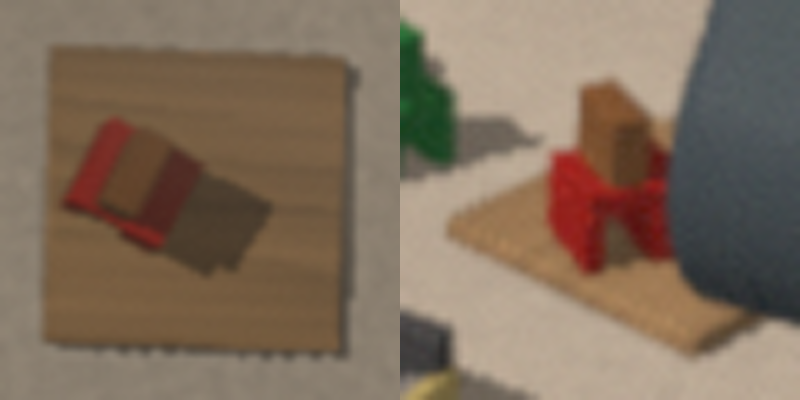

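The crops confirm the red block with a wooden grip at (363,223). I'll fit the spacer and tray poses next.

```bash
cat > h.py <<'E'
from station import manip
import cv2,numpy as np
from scipy.optimize import minimize,least_squares
np.set_printoptions(precision=4,suppress=True)
CI={n:manip.camera_info(n) for n in("top","side")}
def proj(n,P):
    c=CI[n];T=np.array(c["camera_from_world"]);K=np.array(c["K"])
    X=np.atleast_2d(P)@T[:3,:3].T+T[:3,3];s=X[:,:2]/X[:,2:]
    s=s*(1+c["k1"]*(s**2).sum(1,keepdims=True))
    return s*K[0,0]+K[:2,2]
def unproj(n,uv,z):
    return least_squares(lambda p:(proj(n,[p[0],p[1],z])[0]-uv),[.5,0.]).x
def world(pose,P):
    x,y,a=pose[:3];P=np.atleast_2d(P).astype(float);c,s=np.cos(a),np.sin(a)
    return np.c_[x+c*P[:,0]-s*P[:,1],y+s*P[:,0]+c*P[:,1],P[:,2]]
def box(x0,x1,y0,y1,z0,z1): return np.array([[x,y,z] for x in(x0,x1) for y in(y0,y1) for z in(z0,z1)])/1e3
S=8
def draw(im,n,P,v,o):
    q=cv2.convexHull(((proj(n,P)-o+.5)*S).astype(np.float32)).round().astype(np.int32)
    cv2.fillConvexPoly(im,q,v)
def spacer_mask(n,p,o,wh,z=12):
    im=np.zeros((wh[1]*S,wh[0]*S),np.float32);g=p[3]*1e3
    for b in(box(-25,25,-27,-7,z,z+30),box(-25,25,17,27,z,z+30),box(-25,25,-27,27,z+30,z+42)):draw(im,n,world(p,b),1.,o)
    draw(im,n,world(p,box(-22,22,g-10,g+10,z+42,z+78)),0.,o)
    return cv2.resize(im,wh,interpolation=cv2.INTER_AREA)
def redness(im):
    f=im.astype(float);return np.clip((f[...,2]-2.2*f[...,1]+0)/(f[...,2]+1)/.3,0,1)
E
python3 - <<'E'
from h import *
a=cv2.imread("pics/top0.png");s=cv2.imread("pics/side0.png")
ims={"top":a,"side":s};win={"top":(345,200,45,45),"side":(320,170,30,40)}
R={n:redness(ims[n][y:y+h,x:x+w]) for n,(x,y,w,h) in win.items()}
for n in R:print(n,(R[n]*(R[n]>.2)).sum())
c0=unproj("top",(363,223),.05);print("c0",c0)
def cost(p,ns):
    e=0
    for n in ns:
        x,y,w,h=win[n];m=spacer_mask(n,p,np.array([x,y]),(w,h))
        if n=="side": # arm hides right columns
            k=24;e+=((m-R[n])[:,:k]**2).sum()
        else:e+=((m-R[n])**2).sum()
    return e
res=[]
for a0 in np.radians(np.arange(-180,180,15)):
    r=minimize(cost,[*c0,a0,0],args=(("top","side"),),method="Nelder-Mead",options=dict(initial_simplex=np.array([*c0,a0,0])+np.vstack([np.zeros(4),np.diag([.01,.01,.2,.004])]),maxiter=150))
    res.append((r.fun,*r.x,cost(r.x,("top",))))
res.sort()
for r in res[:8]:print(np.array(r),np.degrees(r[3]))
# tray
bp=lambda u,v:((u+.5)/5-.5+200,(v+.5)/5-.5+165)
obs=[((50,117),(-95e-3,135e-3,.03)),((97,430),(95e-3,135e-3,.03)),((478,50),(-92e-3,-115e-3,.05)),((497,42),(-92e-3,-129e-3,.05)),((522,350),(92e-3,-115e-3,.05)),((545,358),(92e-3,-129e-3,.05))]
uv=np.array([bp(*o[0]) for o in obs])
for sg in (1,-1):
    L=np.array([o[1] for o in obs])*[sg,1,1]
    r=least_squares(lambda p:(proj("top",world(p,L))-uv).ravel(),[.5,.08,0.1]);print("tray",sg,r.x,np.degrees(r.x[2]),r.cost,r.fun)
    if sg==-1:t=r.x
f=a[160:270,195:325].astype(float);m=(f[...,0]>1.5*f[...,2])&(f[...,0]>60)
n,l,st,c=cv2.connectedComponentsWithStats(m.astype(np.uint8))
for i in range(1,n):
    if st[i,4]<40:continue
    w=unproj("top",c[i]+[195,160],.047);C,S_=np.cos(t[2]),np.sin(t[2]);d=w-t[:2]
    print(st[i,4],w,"tray xy",C*d[0]+S_*d[1],-S_*d[0]+C*d[1])
# board
bc=[((50,47)),(345,58),(340,352),(43,342)]
P=[unproj("top",((u+.5)/400*72-.5+340,(v+.5)/400*72-.5+190),.012) for u,v in bc];print(np.array(P),np.mean(P,0))
E
```

```text
top 51.825117580386795
side 176.8694960811821
c0 [ 0.5158 -0.1971]
[164.6669   0.5185  -0.2007  -0.5563   0.0046 143.0869] -31.87501387923849
[164.8711   0.519   -0.2014  -0.5577   0.0043 144.2898] -31.95539027411729
[165.0672   0.5184  -0.2013  -0.55     0.0054 143.3764] -31.51217273320934
[165.9785   0.519   -0.2013  -0.5613   0.0044 145.173 ] -32.162389621722824
[170.2127   0.5184  -0.2001  -0.5785   0.002  144.4211] -33.14599658419372
[194.8702   0.5203  -0.199    2.4711  -0.0006 149.0135] 141.58175937868393
[195.7545   0.5202  -0.1989   2.5056  -0.0006 147.5846] 143.56078779087267
[196.1698   0.52    -0.1986   2.4517  -0.0004 150.4714] 140.47022359075012
tray 1 [0.5478 0.1019 0.1837] 10.527003414327273 11967.45386751247 [ 10.265   63.1321  -9.4911 -63.274    9.3987  60.5713  10.378   61.3444
 -10.3679 -61.6792 -10.232  -64.0752]
tray -1 [0.5464 0.102  0.1687] 9.666285910565474 3.17512401229601 [ 0.2552 -0.963   0.2462  0.3965 -1.0248 -0.7086 -0.0763  0.1654  0.203
  1.7176  0.3955 -0.638 ]
126 [0.5539 0.06  ] tray xy 0.0002872997879704792 -0.04263019572003462
119 [0.5347 0.1139] tray xy -0.009573382658028552 0.01368785622019271
145 [0.5296 0.1826] tray xy -0.0030559301649853918 0.08231081633366417
[[ 0.5927 -0.1599]
 [ 0.5893 -0.3201]
 [ 0.4309 -0.3166]
 [ 0.4347 -0.1566]] [ 0.5119 -0.2383]
```

```bash
python3 - <<'E'
from h import *
a=cv2.imread("pics/top0.png")
for v in (213,219,223,229):print([tuple(int(k) for k in a[v,u]) for u in range(350,384,3)])
def redness(im):
    f=im.astype(float);return np.clip((f[...,2]/(f[...,1]+4)-2.1)/.5,0,1)
ims={"top":a,"side":cv2.imread("pics/side0.png")};win={"top":(345,200,45,45),"side":(320,170,24,40)}
R={n:redness(ims[n][y:y+h,x:x+w]) for n,(x,y,w,h) in win.items()}
print({n:R[n].sum() for n in R})
def cost(p,ns):
    return [((spacer_mask(n,p,np.array(win[n][:2]),win[n][2:])-R[n])**2).sum() for n in ns]
res=[]
for ns in(("top",),("top","side")):
  for a0 in np.radians([-32,-28,148,152]):
    p0=np.array([.5185,-.2,a0,.0])
    r=minimize(lambda p:sum(cost(p,ns)),p0,method="Nelder-Mead",options=dict(initial_simplex=p0+np.vstack([np.zeros(4),np.diag([.006,.006,.1,.004])]),maxiter=200))
    print(ns,r.fun,r.x,np.degrees(r.x[2]),cost(r.x,("top","side")))
# divider fit by blue mask
f=a.astype(float);o=np.array([195,160]);B=np.clip((f[160:270,195:325,0]/(f[160:270,195:325,2]+4)-1.05)/.4,0,1)
print("blue",B.sum())
def cd(p):
    im=np.zeros((110*S,130*S),np.float32)
    for g in p[3:]:draw(im,"top",world(p,box(-75,75,g*1e3,g*1e3+12,30,48)),1.,o)
    return ((cv2.resize(im,(130,110),interpolation=cv2.INTER_AREA)-B)**2).sum()
p0=np.array([.5464,.102,.1687,-.049,.008,.076])
f=lambda q:cd(np.r_[q[0]*np.cos(.1687)+.5464-.102*0,.102+q[0]*np.sin(.1687),q[1:]])
q0=np.array([0,.1687,-.049,.008,.076])
r=minimize(f,q0,method="Nelder-Mead",options=dict(initial_simplex=q0+np.vstack([np.zeros(5),np.diag([.005,.03,.004,.004,.004])]),maxiter=300))
print(r.fun,r.x,np.degrees(r.x[1]),"gaps",r.x[2:]+.115)
E
```

```text
[(65, 93, 118), (66, 94, 120), (65, 92, 118), (39, 47, 116), (40, 49, 121), (52, 73, 103), (63, 88, 112), (68, 95, 119), (67, 93, 118), (67, 94, 117), (68, 94, 117), (68, 93, 117)]
[(65, 93, 119), (62, 88, 115), (34, 41, 117), (38, 46, 118), (44, 66, 94), (47, 69, 100), (45, 67, 95), (37, 45, 80), (38, 47, 82), (61, 83, 108), (63, 88, 111), (64, 89, 112)]
[(62, 89, 113), (38, 48, 117), (35, 41, 121), (40, 61, 95), (43, 67, 98), (44, 68, 97), (34, 44, 77), (36, 43, 79), (38, 48, 78), (47, 62, 76), (47, 62, 77), (59, 82, 103)]
[(65, 95, 122), (64, 92, 119), (55, 78, 99), (36, 47, 105), (31, 43, 82), (32, 38, 76), (32, 39, 77), (36, 47, 76), (46, 62, 76), (45, 61, 76), (45, 60, 75), (46, 62, 76)]
{'top': np.float64(59.6027358190166), 'side': np.float64(171.20929584293387)}
('top',) 141.63578276374426 [ 0.5188 -0.2012 -0.3585  0.    ] -20.53776291400098 [np.float64(141.63578276374426), np.float64(50.55987436380451)]
('top',) 142.1430863081101 [ 0.52   -0.201  -0.4291  0.0023] -24.58574492383355 [np.float64(142.1430863081101), np.float64(41.227304543919985)]
('top',) 143.5199031325444 [ 0
[... 296 characters left out ...]
.5198 -0.2021 -0.5571  0.0047] -31.920815895964356 [np.float64(145.37529199356703), np.float64(20.822772007444524)]
('top', 'side') 166.59206324021233 [ 0.5202 -0.203  -0.5269  0.0056] -30.190164975904533 [np.float64(146.13559128201746), np.float64(20.456471958194864)]
('top', 'side') 197.05161830100826 [ 0.5204 -0.1999  2.5106 -0.0007] 143.8488481267248 [np.float64(147.09225898386862), np.float64(49.95935931713963)]
('top', 'side') 198.44113039360673 [ 0.5195 -0.2     2.5919 -0.0019] 148.50302197346065 [np.float64(144.094853462422), np.float64(54.346276931184704)]
blue 464.5425728995665
148.6647980905247 [ 0.0003  0.1706 -0.0489  0.0081  0.0771] 9.776721006444564 gaps [0.0661 0.1231 0.1921]
```

```bash
python3 - <<'E'
from h import *
a=cv2.imread("pics/top0.png")
red=lambda im,t:np.clip((im[...,2]/(im[...,1].astype(float)+1)-t)/.1,0,1)
ims={"top":a,"side":cv2.imread("pics/side0.png")};win={"top":(345,200,45,45),"side":(320,170,24,40)}
R={n:red(ims[n][y:y+h,x:x+w],1.52 if n=="top" else 1.9) for n,(x,y,w,h) in win.items()}
print({n:R[n].sum() for n in R})
def cost(p,ns):
    return [((spacer_mask(n,p,np.array(win[n][:2]),win[n][2:])-R[n])**2).sum() for n in ns]
for ns in(("top",),("top","side")):
  for a0 in np.radians([-32,-28,148,152]):
    p0=np.array([.5185,-.2,a0,.0])
    r=minimize(lambda p:sum(cost(p,ns)),p0,method="Nelder-Mead",options=dict(initial_simplex=p0+np.vstack([np.zeros(4),np.diag([.006,.006,.1,.004])]),maxiter=250))
    p=r.x;print(ns,r.fun,p,np.degrees(p[2]),cost(p,("top","side")),"grip",world(p,[0,p[3],0])[0,:2])
E
```

```text
{'top': np.float64(232.02245881673264), 'side': np.float64(204.3207375097995)}
('top',) 18.765118261984696 [ 0.5184 -0.2002 -0.4787  0.0038] -27.428016400081233 [np.float64(18.765118261984696), np.float64(23.821921539358343)] grip [ 0.5201 -0.1969]
('top',) 18.332389777022726 [ 0.5185 -0.2004 -0.4887  0.004 ] -28.002764888253914 [np.float64(18.332389777022726), np.float64(22.699071434414314)] grip [ 0.5204 -0.1968]
('top',) 20.89729743875992 [ 0.5183 -0.2002  2.6337 -0.0038] 150.89796521255428 [np.float64(20.89729743875992), np.float64(57.57536865922775)] grip [ 0.5201 -0.1969]
('top',) 22.240874468544927 [ 0.5187 -0.2003  2.6432 -0.0039] 151.44378329663274 [np.float64(22.240874468544927), np.float64(56.09343506547775)] grip [ 0.5206 -0.1969]
('top', 'side') 40.05322291927726 [ 0.5193 -0.2008 -0.4873  0.0042] -27.91768844453007 [np.float64(20.767069803426374), np.float64(19.286153115850883)] grip [ 0.5213 -0.1971]
('top', 'side') 40.49972678423921 [ 0.5187 -0.2001 -0.4901  0.0038] -28.077875140142016 [np.float64(19.228878006074893), np.float64(21.270848778164314)] grip [ 0.5204 -0.1967]
('top', 'side') 78.82164289496498 [ 0.5199 -0.2004  2.6629 -0.0032] 152.57334925488877 [np.float64(27.055523885923805), np.float64(51.766119009041184)] grip [ 0.5214 -0.1975]
('top', 'side') 77.26516670800696 [ 0.5192 -0.1998  2.6238 -0.0035] 150.33417105248972 [np.float64(24.340159522659807), np.float64(52.925007185347155)] grip [ 0.521  -0.1967]
```

The spacer fit is clear: yaw −28° (thick leg towards world −y) and grip centre at (0.5205, −0.197). The tray yaw is 9.7° and the divider gaps are about 66, 123 and 192 mm. I'll move above the grip.

>>> {"op": "servo_tool", "data": {
  "rows": [
    [[0, 0, 6.76, 0, 0, 0, 1], [0, 0, 6.76, 0, 0, 0, 1], [0, 0, 6.76, 0, 0, 0, 1], [0, 0, 6.76, 0, 0, 0, 1], [0, 0, 6.76, 0, 0, 0, 1], [0, 0, 6.76, 0, 0, 0, 1], [0, 0, 6.76, 0, 0, 0, 1], [0, 0, 6.76, 0, 0, 0, 1]]
  ],
  "squeeze": 60
}}

```text
t: 0.77
tcp_pos: [0.275, -0.5607, 0.2497]
tool_rot: [0.97, -0.244, -0.0, -0.001]
force: [0.6, -0.2, -0.5]
finger_gap: 1.003
gripper_force: 0.0
```

>>> {"op": "servo_tool", "data": {
  "rows": [
    [[0, 0, 0, 0.0029, -0.0273, 0, 1], [0, 0, 0, 0.0029, -0.0273, 0, 1], [0, 0, 0, 0.0029, -0.0273, 0, 1], [0, 0, 0, 0.0029, -0.0273, 0, 1], [0, 0, 0, 0.0029, -0.0273, 0, 1], [0, 0, 0, 0.0029, -0.0273, 0, 1], [0, 0, 0, 0.0029, -0.0273, 0, 1], [0, 0, 0, 0.0029, -0.0273, 0, 1]]
  ]
}}

```text
t: 1.43
tcp_pos: [0.3984, -0.3777, 0.2499]
tool_rot: [0.97, -0.242, -0.0, -0.0]
force: [0.0, -0.1, -0.5]
finger_gap: 1.002
gripper_force: 0.0
```

>>> {"op": "servo_tool", "data": {
  "rows": [
    [[0, 0, 0, 0.0029, -0.0273, 0, 1], [0, 0, 0, 0.0029, -0.0273, 0, 1], [0, 0, 0, 0.0029, -0.0273, 0, 1], [0, 0, 0, 0.0029, -0.0273, 0, 1], [0, 0, 0, 0.0029, -0.0273, 0, 1], [0, 0, 0, 0.0029, -0.0273, 0, 1], [0, 0, 0, 0.0029, -0.0273, 0, 1], [0, 0, 0, 0.0029, -0.0273, 0, 1]]
  ]
}}

```text
t: 2.1
tcp_pos: [0.5213, -0.1957, 0.2499]
tool_rot: [0.97, -0.242, -0.0, -0.0]
force: [-0.3, -0.3, 0.2]
finger_gap: 1.005
gripper_force: 0.0
```

>>> {"op": "servo_tool", "data": {
  "rows": [
    [[0, 0, 0, 0, 0, 0.03, 1], [0, 0, 0, 0, 0, 0.03, 1], [0, 0, 0, 0, 0, 0.03, 1], [0, 0, 0, 0, 0, 0.03, 1], [0, 0, 0, 0, 0, 0, 1], [0, 0, 0, 0, 0, 0, 1]]
  ]
}}

```text
t: 2.6
tcp_pos: [0.5198, -0.1964, 0.1289]
tool_rot: [0.97, -0.242, -0.002, -0.001]
force: [0.9, -1.0, 0.4]
finger_gap: 0.997
gripper_force: 0.0
```

>>> {"op": "servo_tool", "data": {
  "rows": [
    [[0, 0, 0, 0, 0, 0.02, 1], [0, 0, 0, 0, 0, 0.02, 1], [0, 0, 0, 0, 0, 0.012, 1], [0, 0, 0, 0, 0, 0, 1], [0, 0, 0, 0, 0, 0, 0], [0, 0, 0, 0, 0, 0, -1], [0, 0, 0, 0, 0, 0, -1], [0, 0, 0, 0, 0, 0, -1]]
  ]
}}

```text
t: 3.27
tcp_pos: [0.5217, -0.1976, 0.0797]
tool_rot: [0.97, -0.242, 0.001, 0.0]
force: [0.6, -0.0, 0.1]
finger_gap: 0.458
gripper_force: 0.0
```

>>> {"op": "servo_tool", "data": {
  "rows": [
    [[0, 0, 0, 0, 0, 0, -1], [0, 0, 0, 0, 0, 0, -1], [0, 0, 0, 0, 0, 0, -1], [0, 0, 0, 0, 0, 0, -1], [0, 0, 0, 0, 0, 0, -1], [0, 0, 0, 0, 0, 0, -1]]
  ]
}}

```text
t: 3.77
tcp_pos: [0.5214, -0.1973, 0.0791]
tool_rot: [0.97, -0.242, 0.001, 0.0]
force: [0.2, 1.1, 5.1]
finger_gap: 0.222
gripper_force: 60.9
```

>>> {"op": "servo_tool", "data": {
  "rows": [
    [[0, 0, 0, 0, 0, -0.01, -1], [0, 0, 0, 0, 0, -0.02, -1], [0, 0, 0, 0, 0, -0.03, -1], [0, 0, 0, 0, 0, -0.02, -1], [0, 0, 0, 0, 0, 0, -1], [0, 0, 0, 0, 0, 0, -1]]
  ]
}}

```text
t: 4.27
tcp_pos: [0.5211, -0.1973, 0.1591]
tool_rot: [0.97, -0.242, 0.001, 0.0]
force: [-0.4, -0.4, -2.0]
finger_gap: 0.225
gripper_force: 59.9
```

>>> {"op": "servo_tool", "data": {
  "rows": [
    [[0, 0, -6.28, 0, 0, 0, -1], [0, 0, -6.28, 0, 0, 0, -1], [0, 0, -6.28, 0, 0, 0, -1], [0, 0, -6.28, 0, 0, 0, -1], [0, 0, -6.28, 0, 0, 0, -1], [0, 0, -6.28, 0, 0, 0, -1], [0, 0, 0, 0, 0, 0, -1]]
  ]
}}

```text
t: 4.85
tcp_pos: [0.5195, -0.1963, 0.1562]
tool_rot: [0.996, 0.086, -0.002, -0.001]
force: [0.1, -0.1, -2.1]
finger_gap: 0.224
gripper_force: 59.8
```

>>> {"op": "servo_tool", "data": {
  "rows": [
    [[0, 0, 0, 0.0075, -0.0247, 0, -1], [0, 0, 0, 0.0075, -0.0247, 0, -1], [0, 0, 0, 0.0075, -0.0247, 0, -1], [0, 0, 0, 0.0075, -0.0247, 0, -1], [0, 0, 0, 0.0075, -0.0247, 0, -1], [0, 0, 0, 0.0075, -0.0247, 0, -1], [0, 0, 0, 0.0075, -0.0247, 0, -1], [0, 0, 0, 0.0075, -0.0247, 0, -1]]
  ]
}}

```text
t: 5.52
tcp_pos: [0.5456, 0.0092, 0.1568]
tool_rot: [0.997, 0.083, -0.002, -0.0]
force: [0.5, 0.1, -2.5]
finger_gap: 0.223
gripper_force: 59.7
```

>>> {"op": "servo_tool", "data": {
  "rows": [
    [[0, 0, 0, 0.0075, -0.0247, 0, -1], [0, 0, 0, 0.0075, -0.0247, 0, -1], [0, 0, 0, 0, 0, 0, -1], [0, 0, 0, 0, 0, 0, -1], [0, 0, 0, 0, 0, 0, -1], [0, 0, 0, 0, 0, 0, -1]]
  ]
}}

```text
t: 6.02
tcp_pos: [0.5527, 0.0582, 0.1576]
tool_rot: [0.996, 0.084, -0.001, 0.0]
force: [-0.1, -0.6, -2.5]
finger_gap: 0.225
gripper_force: 60.0
```

```bash
python3 - <<'E'
from h import *
s=manip.sense();print(s["t"],s["tcp_pos"],s["tool_rot"],s["force"],s["ft_torque"])
I={n:manip.snapshot(n) for n in("top","side")}
for n in I:cv2.imwrite(f"pics/{n}1.png",I[n])
p=np.array([.5464,.102,.1696]);x,y,z=s["tcp_pos"];print("und",z-.0671)
# overlay of expected spacer
im=cv2.resize(I["side"][130:280,180:350],None,fx=4.7,fy=4,interpolation=cv2.INTER_CUBIC)
cv2.imwrite("pics/c1.png",im)
E
```

```text
6.0167 [0.5527 0.0582 0.1576] [ 0.9965  0.0837 -0.0008  0.    ] [-0.1218 -0.593  -2.5089] [0.0186 0.0212 0.0512]
und 0.09053514126465266
```

View pics/c1.png

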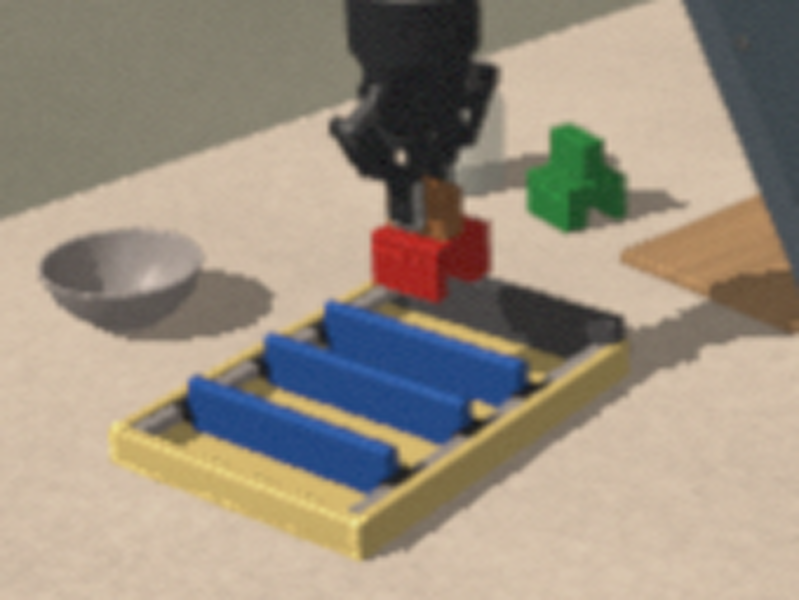

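The side crop shows the spacer upright in the jaws, above the row near divider 1, with its slot along the divider. I'll check the slot offset from this picture before lowering.

```bash
python3 - <<'E'
from h import *
a=cv2.imread("pics/side1.png").astype(float)
o=np.array([250,178]);w,h=45,32;f=a[178:210,250:295]
R=np.clip((f[...,2]/(f[...,1]+1)-1.9)/.1,0,1);print(R.sum())
tcp=np.array([.5527,.0582]);ps=.1676
def mask(q):
    off,z=q;p=[tcp[0]-np.sin(ps)*-off,tcp[1]+np.cos(ps)*-off,ps,off]
    return spacer_mask("side",p,o,(w,h),z*1e3)
p0=np.array([.004,.09])
r=minimize(lambda q:((mask(q)-R)**2).sum(),p0,method="Nelder-Mead",options=dict(initial_simplex=p0+np.array([[0,0],[.003,0],[0,.003]])))
print("off,und z",r.x,r.fun)
# divider1 in side: top line ends, fit y with blue mask, dividers 1..3
o2=np.array([205,195]);f=a[195:260,205:300];B=np.clip((f[...,0]/(f[...,2]+1)-1.6)/.3,0,1);print(B.sum())
def dm(q):
    im=np.zeros((65*S,95*S),np.float32);P=[.5464+q[3]*np.cos(.1696),.102+q[3]*np.sin(.1696),.1696]
    for g in q[:3]:draw(im,"side",world(P,box(-75,75,g*1e3,g*1e3+12,22,48)),1.,o2)
    return cv2.resize(im,(95,65),interpolation=cv2.INTER_AREA)
q0=np.array([-.049,.008,.077,0])
r=minimize(lambda q:((dm(q)-B)**2).sum(),q0,method="Nelder-Mead",options=dict(initial_simplex=q0+np.vstack([np.zeros(4),np.eye(4)*.004]),maxiter=300))
print("side gaps",r.x[:3]+.115,r.x[3],r.fun)
E
```

```text
352.16249961557907
off,und z [0.0042 0.0928] 31.099754948095075
1601.9231699513828
side gaps [0.0725 0.1279 0.198 ] -0.00047923595622497307 251.54870791379363
```

```bash
python3 - <<'E'
from h import *
for n,fn in(("side","pics/side0.png"),("top","pics/top0.png")):
    a=cv2.imread(fn).astype(float)
    o2,(w,h)=((205,190),(95,75)) if n=="side" else ((195,160),(130,110))
    f=a[o2[1]:o2[1]+h,o2[0]:o2[0]+w];B=np.clip((f[...,0]/(f[...,2]+1)-1.3)/.3,0,1)
    def dm(q):
        im=np.zeros((h*S,w*S),np.float32);P=[.5464+q[3]*np.cos(q[4]),.102+q[3]*np.sin(q[4]),q[4]]
        for g in q[[2,1,0]] if 0 else q[:3]:
            g=g*1e3;draw(im,n,world(P,np.r_[box(-75,75,g,g+12,q[5]*1e3,44),box(-75,75,g+2.,g+10,44,48.5),box(-75,75,g+5,g+7,48,50)]),1.,np.array(o2))
        return cv2.resize(im,(w,h),interpolation=cv2.INTER_AREA)
    for zb in(.01,.02,.03):
        q0=np.array([-.049,.008,.077,0,.1696,zb])
        r=minimize(lambda q:((dm(q)-B)**2).sum(),q0,method="Nelder-Mead",options=dict(initial_simplex=q0+np.vstack([np.zeros(6),np.diag([.004]*4+[.02,.006])]),maxiter=500))
        print(n,B.sum(),r.fun,"gaps",r.x[:3]+.115,r.x[3:],)
E
```

```text
side 1672.2442791046892 84.79930187473909 gaps [0.0682 0.1229 0.1929] [0.0032 0.1576 0.0114]
side 1672.2442791046892 85.8313701138772 gaps [0.069  0.1241 0.1937] [0.0034 0.1712 0.0122]
side 1672.2442791046892 83.20831977612572 gaps [0.069  0.124  0.1933] [0.0034 0.162  0.0119]
top 406.2767020846738 175.33039884075566 gaps [0.0666 0.1219 0.191 ] [0.0012 0.1816 0.044 ]
top 406.2767020846738 213.0579977999672 gaps [0.0666 0.1236 0.1926] [0.001  0.1753 0.0218]
top 406.2767020846738 179.58002023291453 gaps [0.0664 0.1228 0.1915] [0.     0.1632 0.0442]
```

>>> {"op": "servo_tool", "data": {
  "rows": [
    [[0, 0, 0, 0, -0.001, 0.015, -1], [0, 0, 0, 0, 0, 0.015, -1], [0, 0, 0, 0, 0, 0.012, -1], [0, 0, 0, 0, 0, 0.003, -1], [0, 0, 0, 0, 0, 0, -1], [0, 0, 0, 0, 0, 0, -1]]
  ]
}}

```text
t: 6.62
tcp_pos: [0.5533, 0.0594, 0.1136]
tool_rot: [0.996, 0.084, 0.0, 0.0]
force: [1.1, -0.5, -2.1]
finger_gap: 0.225
gripper_force: 59.9
```

>>> {"op": "servo_tool", "data": {
  "rows": [
    [[0, 0, 0, 0, 0, 0.005, -1], [0, 0, 0, 0, 0, 0.005, -1], [0, 0, 0, 0, 0, 0.005, -1], [0, 0, 0, 0, 0, 0.005, -1], [0, 0, 0, 0, 0, 0.002, -1], [0, 0, 0, 0, 0, 0, -1], [0, 0, 0, 0, 0, 0, -1]]
  ]
}}

```text
t: 7.2
tcp_pos: [0.5529, 0.06, 0.0911]
tool_rot: [0.996, 0.085, -0.0, -0.0]
force: [-0.5, -0.5, -3.4]
finger_gap: 0.224
gripper_force: 59.9
```

>>> {"op": "servo_tool", "data": {
  "rows": [
    [[0, 0, 0, 0, 0.002, 0, -1], [0, 0, 0, 0, 0.003, 0, -1], [0, 0, 0, 0, 0.003, 0, -1], [0, 0, 0, 0, 0.003, 0, -1], [0, 0, 0, 0, 0.003, 0, -1], [0, 0, 0, 0, 0.002, 0, -1]]
  ]
}}

```text
t: 7.7
tcp_pos: [0.5557, 0.045, 0.0915]
tool_rot: [0.996, 0.084, 0.0, -0.001]
force: [0.5, 5.6, -2.6]
finger_gap: 0.226
gripper_force: 60.0
```

>>> {"op": "servo_tool", "data": {
  "rows": [
    [[0, 0, 0, 0, 0.002, 0, -1], [0, 0, 0, 0, 0.002, 0, -1], [0, 0, 0, 0, 0.002, 0, -1], [0, 0, 0, 0, 0.002, 0, -1], [0, 0, 0, 0, 0.002, 0, -1], [0, 0, 0, 0, 0.002, 0, -1], [0, 0, 0, 0, 0.002, 0, -1], [0, 0, 0, 0, 0.001, 0, -1]]
  ]
}}

```text
t: 8.37
tcp_pos: [0.5583, 0.0303, 0.0915]
tool_rot: [0.996, 0.084, 0.0, -0.001]
force: [-0.3, 5.9, -2.6]
finger_gap: 0.225
gripper_force: 60.0
```

>>> {"op": "servo_tool", "data": {
  "rows": [
    [[0, 0, 0, 0, 0.001, 0, -1], [0, 0, 0, 0, 0.001, 0, -1], [0, 0, 0, 0, 0.001, 0, -1], [0, 0, 0, 0, 0.001, 0, -1]]
  ]
}}

```text
t: 8.7
tcp_pos: [0.5589, 0.0265, 0.0915]
tool_rot: [0.996, 0.084, 0.0, -0.001]
force: [0.4, 6.3, -2.8]
finger_gap: 0.22
gripper_force: 60.0
```

>>> {"op": "servo_tool", "data": {
  "rows": [
    [[0, 0, 0, 0, 0.0005, 0, -1], [0, 0, 0, 0, 0.0005, 0, -1], [0, 0, 0, 0, 0.0005, 0, -1], [0, 0, 0, 0, 0.0005, 0, -1]]
  ]
}}

```text
t: 9.03
tcp_pos: [0.5593, 0.0245, 0.0915]
tool_rot: [0.996, 0.084, 0.0, -0.001]
force: [-1.0, 5.7, -2.8]
finger_gap: 0.225
gripper_force: 60.0
```

>>> {"op": "servo_tool", "data": {
  "rows": [
    [[0, 0, 0, 0, 0.0005, 0, -1], [0, 0, 0, 0, 0.0005, 0, -1], [0, 0, 0, 0, 0.0005, 0, -1]]
  ]
}}

```text
t: 9.28
tcp_pos: [0.5595, 0.0231, 0.0915]
tool_rot: [0.996, 0.084, 0.0, -0.001]
force: [0.7, 4.6, -3.0]
finger_gap: 0.226
gripper_force: 60.0
```

>>> {"op": "servo_tool", "data": {
  "rows": [
    [[0, 0, 0, 0, 0.0005, 0, -1], [0, 0, 0, 0, 0.0005, 0, -1], [0, 0, 0, 0, 0.0004, 0, -1]]
  ]
}}

```text
t: 9.53
tcp_pos: [0.5598, 0.0217, 0.0915]
tool_rot: [0.996, 0.084, 0.0, -0.001]
force: [0.0, 5.0, -1.9]
finger_gap: 0.22
gripper_force: 60.0
```

>>> {"op": "servo_tool", "data": {
  "rows": [
    [[0, 0, 0, 0, 0.0005, 0, -1], [0, 0, 0, 0, 0.0005, 0, -1], [0, 0, 0, 0, 0, 0, -1]]
  ]
}}

```text
t: 9.78
tcp_pos: [0.56, 0.0206, 0.0915]
tool_rot: [0.996, 0.084, 0.0, -0.001]
force: [-0.5, 4.9, -1.9]
finger_gap: 0.225
gripper_force: 59.9
```

>>> {"op": "servo_tool", "data": {
  "rows": [
    [[0, 0, 0, 0, 0.0004, 0, -1], [0, 0, 0, 0, 0.0004, 0, -1], [0, 0, 0, 0, 0, 0, -1]]
  ]
}}

```text
t: 10.03
tcp_pos: [0.5601, 0.0198, 0.0915]
tool_rot: [0.996, 0.084, 0.0, -0.001]
force: [-0.3, 4.6, -2.9]
finger_gap: 0.223
gripper_force: 59.9
```

>>> {"op": "servo_tool", "data": {
  "rows": [
    [[0, 0, 0, 0, 0.0004, 0, -1], [0, 0, 0, 0, 0.0004, 0, -1], [0, 0, 0, 0, 0, 0, -1]]
  ]
}}

```text
t: 10.28
tcp_pos: [0.5603, 0.0191, 0.0915]
tool_rot: [0.996, 0.084, 0.0, -0.001]
force: [-0.2, 4.4, -2.9]
finger_gap: 0.221
gripper_force: 59.9
```

>>> {"op": "servo_tool", "data": {
  "rows": [
    [[0, 0, 0, 0, 0.0004, 0, -1], [0, 0, 0, 0, 0.0004, 0, -1], [0, 0, 0, 0, 0, 0, -1]]
  ]
}}

```text
t: 10.53
tcp_pos: [0.5603, 0.0187, 0.0915]
tool_rot: [0.996, 0.084, 0.0, -0.001]
force: [0.7, 6.5, -2.5]
finger_gap: 0.221
gripper_force: 60.0
```

>>> {"op": "servo_tool", "data": {
  "rows": [
    [[0, 0, 0, 0, 0.0003, 0, -1], [0, 0, 0, 0, 0, 0, -1]]
  ]
}}

```text
t: 10.7
tcp_pos: [0.5603, 0.0186, 0.0915]
tool_rot: [0.996, 0.084, 0.0, -0.002]
force: [0.7, 7.3, -2.6]
finger_gap: 0.224
gripper_force: 60.0
```

>>> {"op": "servo_tool", "data": {
  "rows": [
    [[0, 0, 0, 0, 0, 0, -1], [0, 0, 0, 0, 0, 0, -1], [0, 0, 0, 0, 0, 0, -1], [0, 0, 0, 0, 0, 0, -1], [0, 0, 0, 0, 0, 0, -1], [0, 0, 0, 0, 0, 0, -1], [0, 0, 0, 0, 0, 0, -1], [0, 0, 0, 0, 0, 0, -1]]
  ]
}}

```text
t: 11.37
tcp_pos: [0.5602, 0.0187, 0.0915]
tool_rot: [0.996, 0.084, 0.0, -0.002]
force: [0.8, 7.5, -2.2]
finger_gap: 0.223
gripper_force: 60.0
```

>>> {"op": "servo_tool", "data": {
  "rows": [
    [[0, 0, 0, 0, -0.001, 0, -1], [0, 0, 0, 0, -0.002, 0, -1], [0, 0, 0, 0, -0.002, 0, -1], [0, 0, 0, 0, 0, 0, -1], [0, 0, 0, 0, 0, -0.01, -1], [0, 0, 0, 0, 0, -0.02, -1], [0, 0, 0, 0, 0, -0.02, -1], [0, 0, 0, 0, 0, -0.005, -1]]
  ]
}}

```text
t: 12.03
tcp_pos: [0.5615, 0.0214, 0.1496]
tool_rot: [0.996, 0.085, 0.003, 0.001]
force: [0.9, -0.1, -1.4]
finger_gap: 0.228
gripper_force: 60.1
```

>>> {"op": "servo_tool", "data": {
  "rows": [
    [[0, 0, 0, 0, 0, 0, -1], [0, 0, 0, 0, -0.018, 0, -1], [0, 0, 0, 0, -0.02, 0, -1], [0, 0, 0, 0, -0.02, 0, -1], [0, 0, 0, 0, -0.02, 0, -1], [0, 0, 0, 0, -0.0145, 0, -1], [0, 0, 0, 0, 0, 0, -1], [0, 0, 0, 0, 0, 0, -1]]
  ]
}}

```text
t: 12.7
tcp_pos: [0.5431, 0.1136, 0.1454]
tool_rot: [0.996, 0.086, -0.001, 0.0]
force: [-0.2, 0.1, -3.0]
finger_gap: 0.224
gripper_force: 60.0
```

```bash
python3 - <<'E'
from h import *
cv2.imwrite("pics/side2.png",manip.snapshot("side"))
s=manip.sense();print(s["t"],s["tcp_pos"],s["tool_rot"],s["force"])
n="side";a=cv2.imread("pics/side2.png").astype(float)
o2,(w,h)=((205,190),(110,75));f=a[o2[1]:o2[1]+h,o2[0]:o2[0]+w];B=np.clip((f[...,0]/(f[...,2]+1)-1.3)/.3,0,1)
def dm(q):
    im=np.zeros((h*S,w*S),np.float32);P=[.5464+.0034*np.cos(.1675),.102+.0034*np.sin(.1675),.1675]
    for g in q:
        g=g*1e3-115;draw(im,n,world(P,np.r_[box(-75,75,g,g+12,12,44),box(-75,75,g+2.,g+10,44,48.5),box(-75,75,g+5,g+7,48,50)]),1.,np.array(o2))
    return cv2.resize(im,(w,h),interpolation=cv2.INTER_AREA)
q0=np.array([.032,.1235,.1925])
r=minimize(lambda q:((dm(q)-B)**2).sum(),q0,method="Nelder-Mead",options=dict(initial_simplex=q0+np.vstack([np.zeros(3),np.eye(3)*.004])))
print(r.fun,r.x)
# expected slot lines vs image
E
```

```text
12.75 [0.5435 0.1129 0.1456] [ 0.9964  0.0851 -0.0006  0.0002] [ 0.8817 -0.1636 -2.0023]
239.94287610581776 [0.0307 0.1242 0.1932]
```

>>> {"op": "servo_tool", "data": {
  "rows": [
    [[0, 0, 0, 0, -0.0015, 0.015, -1], [0, 0, 0, 0, 0, 0.015, -1], [0, 0, 0, 0, 0, 0.008, -1], [0, 0, 0, 0, 0, 0.005, -1], [0, 0, 0, 0, 0, 0.005, -1], [0, 0, 0, 0, 0, 0.005, -1], [0, 0, 0, 0, 0, 0.001, -1], [0, 0, 0, 0, 0, 0, -1]]
  ]
}}

```text
t: 13.42
tcp_pos: [0.5437, 0.1145, 0.0922]
tool_rot: [0.996, 0.085, -0.0, 0.0]
force: [0.4, 0.0, -2.5]
finger_gap: 0.224
gripper_force: 60.0
```

>>> {"op": "servo_tool", "data": {
  "rows": [
    [[0, 0, 0, 0, 0, 0, -1], [0, 0, 0, 0, 0, 0, -1]]
  ]
}}

```text
t: 13.58
tcp_pos: [0.544, 0.1146, 0.0928]
tool_rot: [0.996, 0.085, 0.001, 0.0]
force: [0.0, -0.1, -2.8]
finger_gap: 0.224
gripper_force: 60.0
```

>>> {"op": "servo_tool", "data": {
  "rows": [
    [[0, 0, 0, 0, 0.002, 0.0015, -1], [0, 0, 0, 0, 0.003, 0, -1], [0, 0, 0, 0, 0.003, 0, -1], [0, 0, 0, 0, 0.003, 0, -1], [0, 0, 0, 0, 0.003, 0, -1], [0, 0, 0, 0, 0.003, 0, -1], [0, 0, 0, 0, 0.003, 0, -1], [0, 0, 0, 0, 0.003, 0, -1]]
  ]
}}

```text
t: 14.25
tcp_pos: [0.5474, 0.0931, 0.0909]
tool_rot: [0.996, 0.084, 0.0, -0.001]
force: [0.4, 6.0, -2.2]
finger_gap: 0.226
gripper_force: 60.0
```

>>> {"op": "servo_tool", "data": {
  "rows": [
    [[0, 0, 0, 0, 0.003, 0, -1], [0, 0, 0, 0, 0.003, 0, -1], [0, 0, 0, 0, 0.003, 0, -1], [0, 0, 0, 0, 0.003, 0, -1], [0, 0, 0, 0, 0.003, 0, -1], [0, 0, 0, 0, 0.003, 0, -1], [0, 0, 0, 0, 0.002, 0, -1], [0, 0, 0, 0, 0.002, 0, -1]]
  ]
}}

```text
t: 14.92
tcp_pos: [0.5512, 0.0713, 0.0909]
tool_rot: [0.996, 0.084, 0.0, -0.001]
force: [-0.5, 5.8, -3.4]
finger_gap: 0.221
gripper_force: 60.0
```

>>> {"op": "servo_tool", "data": {
  "rows": [
    [[0, 0, 0, 0, 0.001, 0, -1], [0, 0, 0, 0, 0.001, 0, -1], [0, 0, 0, 0, 0.001, 0, -1], [0, 0, 0, 0, 0.0005, 0, -1], [0, 0, 0, 0, 0, 0, -1]]
  ]
}}

```text
t: 15.33
tcp_pos: [0.5518, 0.0678, 0.0909]
tool_rot: [0.996, 0.084, 0.0, -0.001]
force: [0.0, 4.3, -1.9]
finger_gap: 0.223
gripper_force: 60.0
```

>>> {"op": "servo_tool", "data": {
  "rows": [
    [[0, 0, 0, 0, 0.001, 0, -1], [0, 0, 0, 0, 0.001, 0, -1], [0, 0, 0, 0, 0.001, 0, -1], [0, 0, 0, 0, 0.0006, 0, -1], [0, 0, 0, 0, 0.0005, 0, -1], [0, 0, 0, 0, 0, 0, -1]]
  ]
}}

```text
t: 15.83
tcp_pos: [0.5525, 0.0638, 0.0909]
tool_rot: [0.996, 0.084, 0.0, -0.001]
force: [-0.4, 4.6, -2.0]
finger_gap: 0.223
gripper_force: 60.0
```

>>> {"op": "servo_tool", "data": {
  "rows": [
    [[0, 0, 0, 0, 0.0004, 0, -1], [0, 0, 0, 0, 0.0004, 0, -1], [0, 0, 0, 0, 0.0003, 0, -1], [0, 0, 0, 0, 0, 0, -1]]
  ]
}}

```text
t: 16.17
tcp_pos: [0.5527, 0.0628, 0.0909]
tool_rot: [0.996, 0.084, 0.0, -0.001]
force: [-0.1, 6.4, -2.4]
finger_gap: 0.221
gripper_force: 60.0
```

>>> {"op": "servo_tool", "data": {
  "rows": [
    [[0, 0, 0, 0, 0.0002, 0, -1], [0, 0, 0, 0, 0, 0, -1]]
  ]
}}

```text
t: 16.33
tcp_pos: [0.5527, 0.0626, 0.0909]
tool_rot: [0.996, 0.084, 0.0, -0.001]
force: [-0.2, 4.9, -2.3]
finger_gap: 0.225
gripper_force: 60.0
```

>>> {"op": "servo_tool", "data": {
  "rows": [
    [[0, 0, 0, 0, 0, 0, -1]]
  ]
}}

```text
t: 16.42
tcp_pos: [0.5527, 0.0626, 0.0909]
tool_rot: [0.996, 0.084, 0.0, -0.001]
force: [0.2, 6.1, -3.2]
finger_gap: 0.222
gripper_force: 60.0
```

>>> {"op": "servo_tool", "data": {
  "rows": [
    [[0, 0, 0, 0, 0.0003, 0, -1], [0, 0, 0, 0, 0, 0, -1]]
  ]
}}

```text
t: 16.58
tcp_pos: [0.5527, 0.0623, 0.0909]
tool_rot: [0.996, 0.084, 0.0, -0.001]
force: [1.5, 6.2, -2.4]
finger_gap: 0.222
gripper_force: 60.0
```

```bash
cat > avg.py <<'E'
from station import manip
import numpy as np
L=[]
for i in range(6):
    manip.snapshot("side");s=manip.sense();L.append(np.r_[s["force"],s["tcp_pos"]*1e3,s["ft_torque"]])
L=np.array(L);m=L.mean(0);d=np.array([-.1685,.9857])
print("t",s["t"],"Fy' %.2f"%(m[:2]@d),"sd %.2f"%(L[:,:2]@d).std(),"y' rel C1 %.2f mm"%((m[3:5]-[560.3,18.6])@d),"T",m[6:].round(3))
E
python3 avg.py
```

```text
t 16.8833 Fy' 5.41 sd 0.38 y' rel C1 44.36 mm T [ 1.133 -0.031  0.019]
```

>>> {"op": "servo_tool", "data": {
  "rows": [
    [[0, 0, 0, 0, 0.0003, 0, -1], [0, 0, 0, 0, 0, 0, -1]]
  ]
}}

```text
t: 17.05
tcp_pos: [0.5528, 0.0621, 0.0909]
tool_rot: [0.996, 0.084, 0.0, -0.001]
force: [0.6, 5.2, -1.9]
finger_gap: 0.224
gripper_force: 60.0
```

```bash
python3 avg.py
```

```text
t 17.35 Fy' 5.59 sd 0.48 y' rel C1 44.14 mm T [ 1.178 -0.043  0.039]
```

>>> {"op": "servo_tool", "data": {
  "rows": [
    [[0, 0, 0, 0, 0.0003, 0, -1], [0, 0, 0, 0, 0, 0, -1]]
  ]
}}

```text
t: 17.52
tcp_pos: [0.5528, 0.062, 0.0909]
tool_rot: [0.996, 0.084, 0.0, -0.001]
force: [0.2, 6.6, -2.3]
finger_gap: 0.227
gripper_force: 60.0
```

```bash
python3 avg.py
```

```text
t 17.8167 Fy' 6.69 sd 0.21 y' rel C1 44.10 mm T [ 1.332 -0.04   0.019]
```

>>> {"op": "servo_tool", "data": {
  "rows": [
    [[0, 0, 0, 0, 0.0002, 0, -1], [0, 0, 0, 0, 0, 0, -1], [0, 0, 0, 0, 0, 0, -1], [0, 0, 0, 0, 0, 0, -1], [0, 0, 0, 0, 0, 0, -1], [0, 0, 0, 0, 0, 0, -1], [0, 0, 0, 0, 0, 0, -1]]
  ]
}}

```text
t: 18.4
tcp_pos: [0.5528, 0.062, 0.0909]
tool_rot: [0.996, 0.084, 0.0, -0.002]
force: [0.6, 6.6, -2.4]
finger_gap: 0.225
gripper_force: 60.1
```

>>> {"op": "servo_tool", "data": {
  "rows": [
    [[0, 0, 0, 0, -0.001, 0, -1], [0, 0, 0, 0, -0.002, 0, -1], [0, 0, 0, 0, -0.002, 0, -1], [0, 0, 0, 0, 0, 0, -1], [0, 0, 0, 0, 0, -0.01, -1], [0, 0, 0, 0, 0, -0.02, -1], [0, 0, 0, 0, 0, -0.02, -1], [0, 0, 0, 0, 0, -0.005, -1]]
  ]
}}

```text
t: 19.07
tcp_pos: [0.554, 0.0649, 0.149]
tool_rot: [0.996, 0.085, 0.003, 0.001]
force: [1.6, 0.0, -2.0]
finger_gap: 0.223
gripper_force: 60.2
```

>>> {"op": "servo_tool", "data": {
  "rows": [
    [[0, 0, 0, 0, -0.018, 0, -1], [0, 0, 0, 0, -0.02, 0, -1], [0, 0, 0, 0, -0.02, 0, -1], [0, 0, 0, 0, -0.02, 0, -1], [0, 0, 0, 0, -0.02, 0, -1], [0, 0, 0, 0, -0.0205, 0, -1], [0, 0, 0, 0, 0, 0, -1], [0, 0, 0, 0, 0, 0, -1]]
  ]
}}

```text
t: 19.73
tcp_pos: [0.5317, 0.1828, 0.1457]
tool_rot: [0.996, 0.086, -0.0, 0.0]
force: [0.4, -0.4, -2.8]
finger_gap: 0.221
gripper_force: 60.0
```

```bash
python3 - <<'E'
from h import *
cv2.imwrite("pics/side3.png",manip.snapshot("side"))
s=manip.sense();print(s["t"],s["tcp_pos"],s["tool_rot"],s["force"],(s["tcp_pos"][:2]-[.5603,.0186])@[-.1685,.9857])
a=cv2.imread("pics/side3.png")
cv2.imwrite("pics/c3.png",cv2.resize(a[150:280,180:350],None,fx=4.6,fy=4.6,interpolation=cv2.INTER_CUBIC))
E
```

```text
19.7833 [0.532  0.182  0.1457] [ 0.9964  0.0852 -0.      0.0003] [ 0.2155 -0.022  -2.5992] 0.16588005262310937
```

View pics/c3.png

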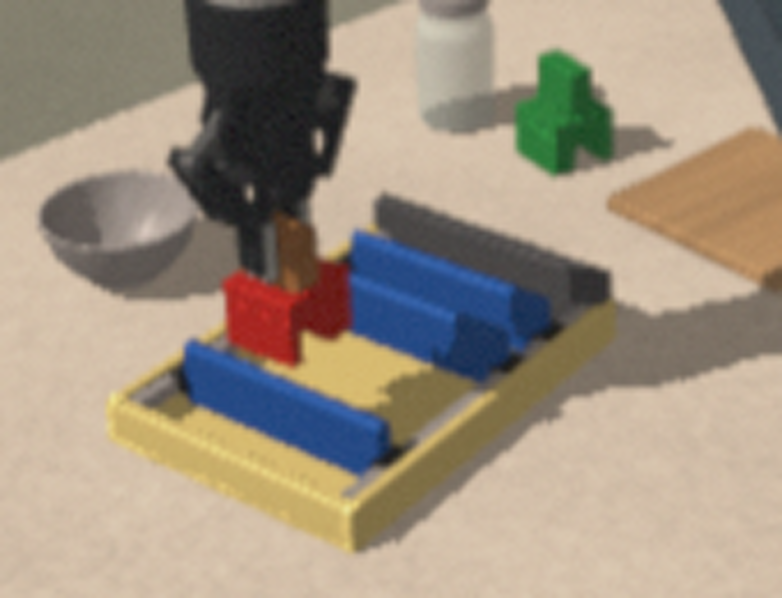

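Dividers 1 and 2 (crop about 450,275 and 420,320) stand evenly from the fence. The spacer hovers above divider 3, and the numbers put the slot 1 mm short of centre.

>>> {"op": "servo_tool", "data": {
  "rows": [
    [[0, 0, 0, 0, -0.001, 0.015, -1], [0, 0, 0, 0, 0, 0.015, -1], [0, 0, 0, 0, 0, 0.008, -1], [0, 0, 0, 0, 0, 0.005, -1], [0, 0, 0, 0, 0, 0.005, -1], [0, 0, 0, 0, 0, 0.005, -1], [0, 0, 0, 0, 0, 0.0015, -1], [0, 0, 0, 0, 0, 0, -1]]
  ]
}}

```text
t: 20.45
tcp_pos: [0.5319, 0.1829, 0.0911]
tool_rot: [0.996, 0.085, -0.0, 0.0]
force: [0.3, -0.8, -2.6]
finger_gap: 0.227
gripper_force: 60.0
```

>>> {"op": "servo_tool", "data": {
  "rows": [
    [[0, 0, 0, 0, 0, 0, -1], [0, 0, 0, 0, 0, 0, -1]]
  ]
}}

```text
t: 20.62
tcp_pos: [0.5323, 0.1832, 0.0917]
tool_rot: [0.996, 0.085, 0.0, -0.0]
force: [0.4, -0.1, -1.9]
finger_gap: 0.221
gripper_force: 60.0
```

>>> {"op": "servo_tool", "data": {
  "rows": [
    [[0, 0, 0, 0, 0.002, 0.0005, -1], [0, 0, 0, 0, 0.003, 0, -1], [0, 0, 0, 0, 0.003, 0, -1], [0, 0, 0, 0, 0.003, 0, -1], [0, 0, 0, 0, 0.003, 0, -1], [0, 0, 0, 0, 0.003, 0, -1], [0, 0, 0, 0, 0.003, 0, -1], [0, 0, 0, 0, 0.003, 0, -1]]
  ]
}}

```text
t: 21.28
tcp_pos: [0.5358, 0.1614, 0.091]
tool_rot: [0.996, 0.084, 0.0, -0.001]
force: [-0.6, 5.6, -2.1]
finger_gap: 0.229
gripper_force: 60.1
```

>>> {"op": "servo_tool", "data": {
  "rows": [
    [[0, 0, 0, 0, 0.003, 0, -1], [0, 0, 0, 0, 0.003, 0, -1], [0, 0, 0, 0, 0.003, 0, -1], [0, 0, 0, 0, 0.003, 0, -1], [0, 0, 0, 0, 0.003, 0, -1], [0, 0, 0, 0, 0.003, 0, -1], [0, 0, 0, 0, 0.003, 0, -1], [0, 0, 0, 0, 0.003, 0, -1]]
  ]
}}

```text
t: 21.95
tcp_pos: [0.5399, 0.1377, 0.091]
tool_rot: [0.996, 0.084, 0.0, -0.001]
force: [0.7, 5.3, -1.9]
finger_gap: 0.224
gripper_force: 60.1
```

>>> {"op": "servo_tool", "data": {
  "rows": [
    [[0, 0, 0, 0, 0.003, 0, -1], [0, 0, 0, 0, 0.003, 0, -1], [0, 0, 0, 0, 0.003, 0, -1], [0, 0, 0, 0, 0.003, 0, -1], [0, 0, 0, 0, 0.003, 0, -1], [0, 0, 0, 0, 0.003, 0, -1], [0, 0, 0, 0, 0.003, 0, -1], [0, 0, 0, 0, 0.002, 0, -1]]
  ]
}}

```text
t: 22.62
tcp_pos: [0.5439, 0.1149, 0.091]
tool_rot: [0.996, 0.084, 0.0, -0.001]
force: [-0.5, 5.9, -2.0]
finger_gap: 0.221
gripper_force: 60.0
```

>>> {"op": "servo_tool", "data": {
  "rows": [
    [[0, 0, 0, 0, 0.001, 0, -1], [0, 0, 0, 0, 0.001, 0, -1], [0, 0, 0, 0, 0.001, 0, -1], [0, 0, 0, 0, 0.0005, 0, -1], [0, 0, 0, 0, 0, 0, -1]]
  ]
}}

```text
t: 23.03
tcp_pos: [0.5445, 0.1114, 0.091]
tool_rot: [0.996, 0.084, 0.0, -0.001]
force: [0.3, 5.3, -1.7]
finger_gap: 0.221
gripper_force: 60.0
```

```bash
python3 avg.py
```

```text
t 23.3333 Fy' 5.12 sd 0.45 y' rel C1 94.10 mm T [ 1.047 -0.004 -0.018]
```

Six mm remain to the expected contact at 88.1.

>>> {"op": "servo_tool", "data": {
  "rows": [
    [[0, 0, 0, 0, 0.001, 0, -1], [0, 0, 0, 0, 0.001, 0, -1], [0, 0, 0, 0, 0.001, 0, -1], [0, 0, 0, 0, 0.0007, 0, -1], [0, 0, 0, 0, 0.0005, 0, -1], [0, 0, 0, 0, 0.0004, 0, -1], [0, 0, 0, 0, 0.0004, 0, -1], [0, 0, 0, 0, 0, 0, -1]]
  ]
}}

```text
t: 24.0
tcp_pos: [0.5454, 0.1063, 0.091]
tool_rot: [0.996, 0.084, 0.0, -0.001]
force: [0.1, 4.5, -1.1]
finger_gap: 0.229
gripper_force: 60.0
```

```bash
python3 avg.py
```

```text
t 24.3 Fy' 5.05 sd 0.36 y' rel C1 89.02 mm T [ 1.048 -0.035 -0.003]
```

>>> {"op": "servo_tool", "data": {
  "rows": [
    [[0, 0, 0, 0, 0.0003, 0, -1], [0, 0, 0, 0, 0.0003, 0, -1], [0, 0, 0, 0, 0, 0, -1]]
  ]
}}

```text
t: 24.55
tcp_pos: [0.5455, 0.1057, 0.0911]
tool_rot: [0.996, 0.084, 0.0, -0.001]
force: [-0.5, 4.8, -1.9]
finger_gap: 0.223
gripper_force: 60.0
```

```bash
python3 avg.py
```

```text
t 24.85 Fy' 4.93 sd 0.51 y' rel C1 88.38 mm T [ 1.047 -0.019 -0.024]
```

>>> {"op": "servo_tool", "data": {
  "rows": [
    [[0, 0, 0, 0, 0.0003, 0, -1], [0, 0, 0, 0, 0, 0, -1]]
  ]
}}

```text
t: 25.02
tcp_pos: [0.5455, 0.1056, 0.091]
tool_rot: [0.996, 0.084, 0.0, -0.001]
force: [0.2, 5.5, -2.2]
finger_gap: 0.227
gripper_force: 60.1
```

```bash
python3 avg.py
```

```text
t 25.3167 Fy' 5.51 sd 0.27 y' rel C1 88.21 mm T [ 1.124 -0.028 -0.018]
```

>>> {"op": "servo_tool", "data": {
  "rows": [
    [[0, 0, 0, 0, 0.0003, 0, -1], [0, 0, 0, 0, 0, 0, -1]]
  ]
}}

```text
t: 25.48
tcp_pos: [0.5455, 0.1055, 0.091]
tool_rot: [0.996, 0.084, 0.0, -0.001]
force: [-0.2, 6.7, -1.1]
finger_gap: 0.226
gripper_force: 60.1
```

```bash
python3 avg.py
```

```text
t 25.7833 Fy' 6.11 sd 0.57 y' rel C1 88.17 mm T [ 1.268 -0.01   0.016]
```

Contact is felt: the torque rises while the motion stops. One small nudge more, a rest, then lift out and carry to the board.

>>> {"op": "servo_tool", "data": {
  "rows": [
    [[0, 0, 0, 0, 0.0002, 0, -1], [0, 0, 0, 0, 0, 0, -1], [0, 0, 0, 0, 0, 0, -1], [0, 0, 0, 0, 0, 0, -1], [0, 0, 0, 0, 0, 0, -1], [0, 0, 0, 0, 0, 0, -1], [0, 0, 0, 0, 0, 0, -1]]
  ]
}}

```text
t: 26.37
tcp_pos: [0.5455, 0.1055, 0.091]
tool_rot: [0.996, 0.084, 0.0, -0.001]
force: [-0.4, 7.0, -1.5]
finger_gap: 0.225
gripper_force: 60.1
```

>>> {"op": "servo_tool", "data": {
  "rows": [
    [[0, 0, 0, 0, -0.001, 0, -1], [0, 0, 0, 0, -0.002, 0, -1], [0, 0, 0, 0, -0.002, 0, -1], [0, 0, 0, 0, 0, 0, -1], [0, 0, 0, 0, 0, -0.01, -1], [0, 0, 0, 0, 0, -0.02, -1], [0, 0, 0, 0, 0, -0.025, -1], [0, 0, 0, 0, 0, -0.015, -1]]
  ]
}}

```text
t: 27.03
tcp_pos: [0.5454, 0.1089, 0.1632]
tool_rot: [0.996, 0.085, 0.001, 0.0]
force: [1.2, 0.5, -2.9]
finger_gap: 0.225
gripper_force: 60.1
```

>>> {"op": "servo_tool", "data": {
  "rows": [
    [[0, 0, 0, -0.0065, 0.0238, 0, -1], [0, 0, 0, -0.0065, 0.0238, 0, -1], [0, 0, 0, -0.0065, 0.0238, 0, -1], [0, 0, 0, -0.0065, 0.0238, 0, -1], [0, 0, 0, -0.0065, 0.0238, 0, -1], [0, 0, 0, -0.0065, 0.0238, 0, -1], [0, 0, 0, -0.0065, 0.0238, 0, -1]]
  ]
}}

```text
t: 27.62
tcp_pos: [0.5275, -0.0641, 0.1616]
tool_rot: [0.996, 0.085, 0.0, 0.0]
force: [-0.8, 0.0, -2.4]
finger_gap: 0.224
gripper_force: 60.0
```

>>> {"op": "servo_tool", "data": {
  "rows": [
    [[0, 0, 0, -0.0065, 0.0238, 0, -1], [0, 0, 0, -0.0065, 0.0238, 0, -1], [0, 0, 0, -0.0065, 0.0238, 0, -1], [0, 0, 0, -0.0065, 0.0238, 0, -1], [0, 0, 0, -0.0065, 0.0238, 0, -1], [0, 0, 0, -0.0065, 0.0238, 0, -1], [0, 0, 0, -0.0065, 0.0238, 0, -1], [0, 0, 0, 0, 0, 0, -1]]
  ]
}}

```text
t: 28.28
tcp_pos: [0.5117, -0.2401, 0.1619]
tool_rot: [0.997, 0.083, 0.001, 0.003]
force: [0.6, -0.1, -1.8]
finger_gap: 0.223
gripper_force: 60.0
```

>>> {"op": "servo_tool", "data": {
  "rows": [
    [[0, 0, 0, 0, 0, 0.02, -1], [0, 0, 0, 0, 0, 0.02, -1], [0, 0, 0, 0, 0, 0.02, -1], [0, 0, 0, 0, 0, 0.01, -1], [0, 0, 0, 0, 0, 0.003, -1], [0, 0, 0, 0, 0, 0, -1], [0, 0, 0, 0, 0, 0, -1]]
  ]
}}

```text
t: 28.87
tcp_pos: [0.5117, -0.2347, 0.0886]
tool_rot: [0.996, 0.085, 0.0, 0.0]
force: [-0.2, 0.2, -2.1]
finger_gap: 0.225
gripper_force: 59.9
```

>>> {"op": "servo_tool", "data": {
  "rows": [
    [[0, 0, 0, 0, 0, 0.003, -1], [0, 0, 0, 0, 0, 0.003, -1], [0, 0, 0, 0, 0, 0.0015, -1], [0, 0, 0, 0, 0, 0, -1], [0, 0, 0, 0, 0, 0, -1]]
  ]
}}

```text
t: 29.28
tcp_pos: [0.5111, -0.2345, 0.0804]
tool_rot: [0.996, 0.085, 0.0, -0.0]
force: [-0.4, -0.2, -1.8]
finger_gap: 0.22
gripper_force: 59.9
```

>>> {"op": "servo_tool", "data": {
  "rows": [
    [[0, 0, 0, 0, 0, 0.0007, -1], [0, 0, 0, 0, 0, 0, -1], [0, 0, 0, 0, 0, 0, -1]]
  ]
}}

```text
t: 29.53
tcp_pos: [0.5111, -0.2345, 0.0797]
tool_rot: [0.996, 0.085, 0.0, 0.0]
force: [0.5, -0.6, -2.3]
finger_gap: 0.226
gripper_force: 59.9
```

>>> {"op": "servo_tool", "data": {
  "rows": [
    [[0, 0, 0, 0, 0, 0.0007, -1], [0, 0, 0, 0, 0, 0, -1], [0, 0, 0, 0, 0, 0, -1]]
  ]
}}

```text
t: 29.78
tcp_pos: [0.5112, -0.2346, 0.0792]
tool_rot: [0.996, 0.085, 0.0, 0.0]
force: [-0.8, 1.0, 1.3]
finger_gap: 0.228
gripper_force: 60.3
```

>>> {"op": "servo_tool", "data": {
  "rows": [
    [[0, 0, 0, 0, 0, 0.0005, -1], [0, 0, 0, 0, 0, 0, -1], [0, 0, 0, 0, 0, 0, -1]]
  ]
}}

```text
t: 30.03
tcp_pos: [0.5112, -0.2345, 0.0791]
tool_rot: [0.996, 0.085, 0.0, 0.0]
force: [-1.9, 0.6, 4.9]
finger_gap: 0.22
gripper_force: 61.0
```

It stands on the board. I'll let go and rise.

>>> {"op": "servo_tool", "data": {
  "rows": [
    [[0, 0, 0, 0, 0, -0.0005, -0.4], [0, 0, 0, 0, 0, 0, -0.2], [0, 0, 0, 0, 0, 0, 0], [0, 0, 0, 0, 0, 0, 0.2], [0, 0, 0, 0, 0, 0, 0.2], [0, 0, 0, 0, 0, 0, 0.2]]
  ]
}}

```text
t: 30.53
tcp_pos: [0.5111, -0.2345, 0.0788]
tool_rot: [0.996, 0.085, -0.0, -0.0]
force: [0.4, -1.0, -0.5]
finger_gap: 0.602
gripper_force: 0.0
```

>>> {"op": "servo_tool", "data": {
  "rows": [
    [[0, 0, 0, 0, 0, -0.01, 0.2], [0, 0, 0, 0, 0, -0.02, 0.2], [0, 0, 0, 0, 0, -0.03, 0.2], [0, 0, 0, 0, 0, -0.03, 0.2], [0, 0, 0, 0, 0, -0.03, 0.2], [0, 0, 0, 0, 0, -0.03, 0.2], [0, 0, 0, 0, 0, 0, 0.2], [0, 0, 0, 0, 0, 0, 0.2]]
  ]
}}

```text
t: 31.2
tcp_pos: [0.5121, -0.2351, 0.2316]
tool_rot: [0.996, 0.085, 0.002, 0.002]
force: [0.3, 0.8, -0.8]
finger_gap: 0.601
gripper_force: 0.0
```

>>> {"op": "servo_tool", "data": {
  "rows": [
    [[0, 0, 0, -0.03, 0.03, 0, 0.2], [0, 0, 0, -0.03, 0.03, 0, 0.2], [0, 0, 0, -0.03, 0.03, 0, 0.2], [0, 0, 0, -0.03, 0.03, 0, 0.2], [0, 0, 0, 0, 0.03, 0, 0.2], [0, 0, 0, 0, 0, 0, 0.2], [0, 0, 0, 0, 0, 0, 0.2], [0, 0, 0, 0, 0, 0, 0.2]]
  ]
}}

```text
t: 31.87
tcp_pos: [0.4192, -0.3989, 0.2275]
tool_rot: [0.996, 0.084, -0.001, -0.002]
force: [-0.6, 0.8, 0.1]
finger_gap: 0.596
gripper_force: 0.0
```

```bash
python3 - <<'E'
from h import *
I={n:manip.snapshot(n) for n in("top","side")};s=manip.sense();print(s["t"],s["tcp_pos"],s["force"])
for n in I:cv2.imwrite(f"pics/{n}4.png",I[n])
A=cv2.resize(I["top"][165:275,205:415],(800,419),interpolation=cv2.INTER_CUBIC)
cv2.imwrite("pics/c4.png",A)
a=I["side"].astype(float);n="side";o2,(w,h)=((205,190),(110,75));f=a[190:265,205:315];B=np.clip((f[...,0]/(f[...,2]+1)-1.3)/.3,0,1)
def dm(q):
    im=np.zeros((h*S,w*S),np.float32);P=[.5464+.0034*np.cos(.1675),.102+.0034*np.sin(.1675),.1675]
    for g in q:
        g=g*1e3-115;draw(im,n,world(P,np.r_[box(-75,75,g,g+12,12,44),box(-75,75,g+2.,g+10,44,48.5),box(-75,75,g+5,g+7,48,50)]),1.,np.array(o2))
    return cv2.resize(im,(w,h),interpolation=cv2.INTER_AREA)
q0=np.array([.032,.076,.12])
r=minimize(lambda q:((dm(q)-B)**2).sum(),q0,method="Nelder-Mead",options=dict(initial_simplex=q0+np.vstack([np.zeros(3),np.eye(3)*.004])))
print(r.fun,r.x)
E
```

```text
31.9667 [ 0.4197 -0.3983  0.228 ] [-0.0309  0.2654  0.0622]
78.27662086602504 [0.03   0.0758 0.12  ]
```

View pics/c4.png

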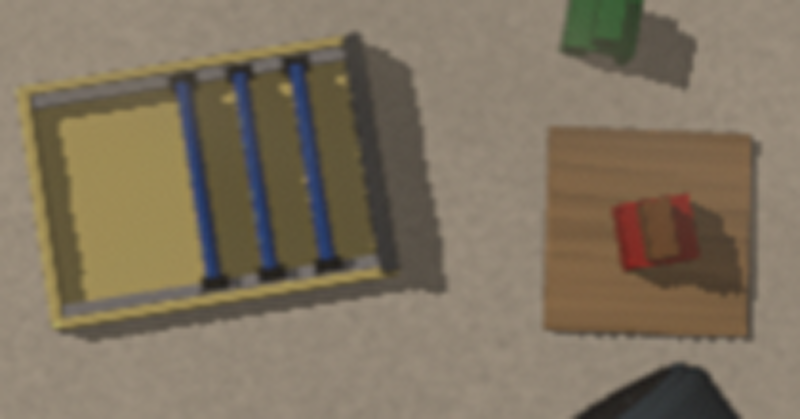

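View pics/side4.png

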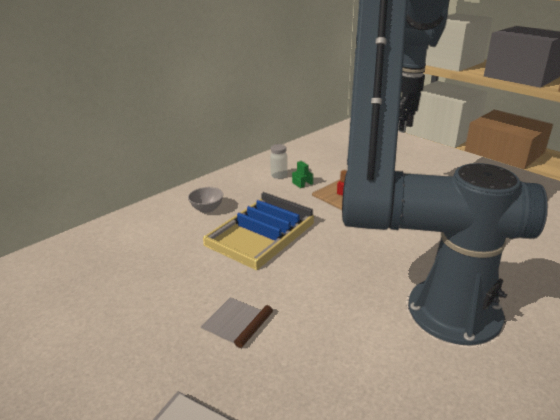

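The top crop shows the dividers evenly spaced (x≈197, 253, 311, fence ≈ 375) and the spacer upright near the board's middle (655,232). In the side view the bowl, shaker and scraper are undisturbed.

```bash
python3 -c "
from station import manip
print(manip.sign_off())"
```

```text
the job is handed in; nothing more can be done
None
```

I set the three dividers by feel to about 32 mm gaps (camera check: within about 2 mm), stood the spacer upright near the middle of its board, and handed the job in at about 32 s. The sign-off gave no verdict.

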